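Switch the queen-cell incubator from heat to airing and set its lid half open

ROBOT

A 6-joint arm with a two-finger parallel gripper is mounted at the origin on the work surface. World frame = base frame: x ahead of the robot, y to its left, z up, the work surface at z = 0. Lengths are in m, angles in rad, forces in N, time in s.
With the tool pointing down it reaches from about 0.35 to 0.775 m from the base axis. Payload 5.5 kg.
Tool frame: the origin (TCP) lies midway between the tips of the shut fingers; the grasp point (between the pads) lies 19 mm behind it; z points along the fingers, y is the line along which they close (so a half turn about z gives the same grasp; the last joint's range is limited). The gripper opens to 85 mm and grips with 20 to 120 N. Pads are 22 mm wide; open, the fingers measure 114 mm over their backs; the gripper's body (76 mm by 85 mm) begins 54 mm behind the grasp point. The pads swing forward as they close: fully open they stand 13 mm farther back than shut.
Start: joints at [-0.14, 0.313, 0.046, 1.304, 0, 1.431], TCP at [0.575, -0, 0.231] pointing down, gripper open.
Joint ranges: [-2.76, 2.76], [-0.86, 1.69], [-1.03, 1.26], [-2.2, 2.34], [-1.47, 1.5], [-3.14, 3.14]. Speed limits (rad/s): [2.57, 2.57, 3.14, 3.14, 3.14, 3.14].

INTERFACE

Orientations are given as a unit quaternion [w, x, y, z].
In Python, from workcell import get_state, read_camera, camera_info, hand_in, recognise gives the robot as it stands.
- The arm moves only by the tool arm_command, never from a script. Its argument "moves" is one flat list of numbers, 7 for each row, row after row: the opening, from -1 (shut) to 1 (fully open), then the shift along the tool's x, y, z in mm, then the turn, a rotation vector about the tool's x, y, z in rad. A call has 1 to 8 rows; each row shifts and turns the commanded pose from where the row before left it, along the tool's axes as they then stand; what a row does not reach is not made up. A row lasts 1/8 s, in which the tool goes at most 62.5 mm and 10.7 degrees, less where a joint would pass 70% of its speed; a pose out of reach is approached as far as the arm can. A call with a gripper value outside its range is refused whole. The fingers move at their own pace and stop on an object; "newtons" is the grip in N (left out, the last holds). Time passes only in rows, so rows that do not move let the fingers close. It gives the time, the measured TCP pose, the force, the opening and the grip force at its end, in the units of the state.
- get_state(): the state, without advancing time (a new reading comes with each control period).
- read_camera(name): name is "scene" or "side" or "wrist"; returns (picture, depth): 384x512x3 uint8, blue, green, red; 384x512 float32, m along the optical axis (not along the pixel's ray), 0 where there is no reading.
- camera_info(name): a dict with "fovy" (degrees; the focal length in pixels is half the picture's height over the tangent of half this angle, whatever the lens; pixels are square), "cx", "cy" (the principal point, pixels), "eye" and "orientation" of the camera in the world; the wrist camera has in their place "tool_from_camera" (4x4, takes a point from camera to tool coordinates, whose origin is the TCP and whose axes are the flange's). Camera axes: x right, y down, z forward; pixel columns grow to the right and rows downward; lengths in m; the calibration is good to about 2 mm. A picture is of the moment at which its call begins: read the wrist's pose just before it. camera_info takes no time and is no camera call.
- hand_in(): hands the job in; it is judged then, once.
Trained networks look in the newest picture that a camera, given by its name, has taken for a name from the list of things; names that differ only in an ending like _2 or _b are one class to them, and where a whole thing is asked for, a point or a joint stands for the part that bears it (a point fixed in the world has none). Each returns a list of dicts, best first, with "confidence" (0 to 1); they miss things now and then, are a little off and sometimes report something else, mostly with a low value. They report only what shows in the picture. A call takes as long as a camera call.
- recognise(camera, label): "point" ([column, row] in pixels, amid what is visible of it).
The state is a dict: "clock": time; "joint_pos": joint angles; "qvel": joint speeds; "tau": joint torques, N m; "tcp_pos": TCP position; "orientation": TCP orientation; "wrist_force": force on the tool from outside, world axes, zero at the start; "ft_torque": the same for the moment, N m; "finger_gap": finger opening in m; "grip_force": force on a finger pad.
Only numpy, scipy, OpenCV 4.12 (cv2) and the standard library are available. Lean on these libraries where they do the work, as an engineer would, in place of code of your own. Each camera call takes 0.05 s, during which the arm holds its last target. There are 200 camera calls.

TASK

The hatching run is over and the incubator has to be aired. With the lid still shut, turn the selector on its sloping front clockwise from the red mark, past the white one, until it clicks home on the blue mark (two clicks); then raise the stiff lid half way, to 45 degrees, and leave it standing there. Disturb nothing else on the table.

Things in the scene. Friction and masses are not known exactly. Their poses are not given: they have to be found in the camera images.
- incubator: Fixed yellow bench incubator, 340 mm deep, 360 mm wide, 157 mm high with the lid shut (handle top 209). Origin: on its underside, mid-width, 180 mm behind its front; x from its front (console, nearest the robot) to its back, y to its left as the robot sees it, z up. Front: dark grey sloping console; behind it the case with a white lid. Black carry handles stand out 31 mm from both sides, 85 mm up
- panel_mid (a point): middle of the console's flat dark grey panel, on its face, at (-119, 0, 80) mm in the incubator's frame; axes are the incubator's. The panel slopes 30 degrees from level, facing up and towards the robot: 140 mm along the slope, 360 mm wide, lower edge 45 mm and upper edge 115 mm above the table. Display, lamps and grille on it stand out 3 mm at most
- selector (a joint): angle of the selector lever, rad, growing clockwise as one faces the panel. Spring detents at 0 (red, heat; it starts within 0.1 of it), 1.047 (white, off) and 2.094 (blue, airing), with crests at 0.52 and 1.57: short of a crest it springs back, past it it snaps to the next place. It is stiff (0.45 N m): in a 20 N grip it lags the fingers by 0.2 rad, in 8 N by 0.5. Stops at -0.12 and 2.22
- selector_grip (a point): grip point of the black selector lever, on its axis, 30 mm out from the panel. z: straight out of the panel; x: along the lever to its white-lined pointer end; turns with the lever. The lever is a plain bar 66 mm long (33 either side of the axis), 16 mm wide, standing from 5 to 37 mm out from the panel over a flat bezel of 40 mm radius, 3 mm thick
- selector_foot (a point): where the selector's axis meets the panel, at (-121, 0, 79) mm in the incubator's frame; axes are the incubator's. Around it on the panel, 50 mm from the axis, are three flat 13 mm round marks: red 60 degrees to the left of the up-slope direction, white straight up the slope, blue 60 degrees to the right. The lever's pointer end points to the mark chosen
- lid (a joint): opening angle of the lid, rad: 0 shut (as it starts), growing as its front edge rises; 0.785 is 45 degrees; stop at 1.75. The hinge is stiff: the lid stays where it is left, and takes about 9 N at the handle to raise and about 4 N to lower
- lid_grip (a point): middle of the lid's dark steel handle, a round bar 14 mm thick and 130 mm long, parallel to the incubator's y, on two 12 mm posts at its ends. The bar's axis is 45 mm above the lid's upper face, and with the lid shut 185 mm in front of the hinge axis and 67 mm above it. It swings with the lid; its axes are the lid's (the incubator's when shut)
- lid_axis (a point): middle of the lid's hinge axis, at (155, 0, 135) mm in the incubator's frame; the hinge runs along the incubator's y. The lid is a white frame with a clear window, 220 mm from front to back (215 mm in front of the hinge), 360 mm wide, 22 mm thick, 0.5 kg; its underside is level with the hinge axis
- spray_bottle: bystander: white spray bottle with red collar and trigger, 82 mm in diameter, 248 mm high; origin at the centre of its foot
- dish: bystander: glass dish 132 mm across, 40 mm high, with two wooden sticks in it reaching 75 mm high; origin under its centre
- cell_bar: bystander: wooden bar 150 x 40 x 22 mm with three queen cells standing on it, 63 mm high in all; origin under its centre
- hive_tool: bystander: flat steel hive tool with yellow grip, 220 mm long, 8 mm thick, lying; origin under the middle
- honey_jar: bystander: amber honey jar, 72 mm in diameter, 105 mm high; origin at the centre of its foot
- vial: bystander: small glass vial with black cap, 34 mm in diameter, 70 mm high; origin at the centre of its foot
- marking_pen: bystander: yellow marking pen 120 mm long, 12 mm thick, lying; origin under its middle

How it is judged:
On the way, in this order (a step that is already met when the one before it is completed fails the run):
1. with the lid still shut, the selector has clicked past the white mark and stands at the blue one (value of joint selector above 1.94 rad and value of joint lid below 0.06 rad), for 0.2 s.
2. the lid is raised to between 38 and 52 degrees with the selector at blue (value of joint selector above 1.94 rad and value of joint lid between 0.663 and 0.908 rad), for 0.2 s.
At the end, for the whole second after the job is handed in: The selector rests in its last detent, at the blue mark (joint 1.94 to 2.20 rad), and the lid stands still by itself at 45 degrees, give or take 7 (0.663 to 0.908 rad); no bystander has been moved 30 mm or tipped over (all of step 2 and value of joint selector below 2.2 rad and velocity of joint lid between -0.03 and 0.03 rad/s); the robot touches nothing.
It fails at once if a bystander is pushed 30 mm or more from its place (distance of any of spray_bottle, dish, cell_bar, hive_tool, honey_jar, vial, marking_pen from where it was at the start of the episode above 0.03 m).
It fails at once if a standing bystander is tipped (angle between any of spray_bottle, honey_jar, vial, dish, cell_bar's own z axis and vertical above 0.6 rad).
It fails at once if the lid is opened before the selector has left heat and off (value of joint selector below 1.57 rad and value of joint lid above 0.12 rad).
It also fails if it takes over 67 s, if anything falls off the work surface, if the arm or the gripper's body presses on something with over 40 N, if the wrist force passes 120 N, or if a joint passes its speed limit or range.

## Working session

There is one attempt and no reset: what is moved stays moved. The work goes in short steps, Python scripts to look and compute and a tool call to move; the robot and the scene stay as the last step left them, time stands still between calls to the robot, and variables do not carry over. Pictures are saved under pics/ and viewed, at most 10 in all, crops included, and the job is handed in when it is done.

Besides the shell and the picture viewer there is one more tool, called by a JSON object that holds its "method" and its "body", one argument or row to a line. arm_command: Moves the arm, as the interface text tells. Its arguments: {"type":"object","properties":{"moves":{"type":"array"},"newtons":{"type":"number"}},"required":["moves"]}

```bash
ls; mkdir -p pics; cat > h.py <<'E'
import numpy as np, cv2
from scipy.spatial.transform import Rotation as R
from workcell import *
def q2R(q): return R.from_quat([q[1],q[2],q[3],q[0]]).as_matrix()
def cam(name):
    s=get_state(); im,d=read_camera(name); c=camera_info(name)
    f=192/np.tan(np.radians(c["fovy"])/2)
    if name=="wrist":
        T=np.array(c["tool_from_camera"]); Rt=q2R(s["orientation"])
        Rc=Rt@T[:3,:3]; e=Rt@T[:3,3]+np.array(s["tcp_pos"])
    else:
        o=np.array(c["orientation"]); Rc=q2R(o) if o.size==4 else o.reshape(3,3); e=np.array(c["eye"])
    return im,d,f,c["cx"],c["cy"],Rc,e
def cloud(C):
    im,d,f,cx,cy,Rc,e=C
    v,u=np.mgrid[:384,:512]
    P=np.stack([(u-cx)/f*d,(v-cy)/f*d,d],-1)@Rc.T+e
    P[d==0]=np.nan
    return P
E
python3 - <<'E'
from h import *
for n in ["scene","side"]:
    C=cam(n); cv2.imwrite(f"pics/{n}0.png",C[0]); P=cloud(C); np.save(f"{n}0.npy",P)
    print(n,camera_info(n))
    for l in ["incubator","selector","lid_grip","spray_bottle","dish","cell_bar","hive_tool","honey_jar","vial","marking_pen"]:
        for r in recognise(n,l)[:1]:
            u,v=map(int,r["point"]); print(l,r["confidence"],u,v,P[v,u].round(3))
print(get_state())
E
```

```text
pics
scene {'fovy': 50.6710235978268, 'cx': 255.5345800576871, 'cy': 190.01787427709863, 'eye': array([ 1.09372597, -0.56818222,  1.14699112]), 'orientation': array([-0.29359465,  0.89026202,  0.33057913, -0.10933047])}
incubator 0.9 237 237 [ 0.678 -0.167  0.146]
selector 0.55 194 215 [ 0.508 -0.178  0.103]
lid_grip 0.95 246 233 [ 0.688 -0.14   0.146]
spray_bottle 0.96 101 272 [ 0.479 -0.484  0.152]
dish 0.74 335 136 [0.607 0.466 0.01 ]
cell_bar 0.7 169 293 [ 0.61  -0.387  0.039]
hive_tool 0.9 173 329 [ 0.68  -0.444  0.001]
honey_jar 0.65 309 118 [0.507 0.423 0.074]
vial 0.51 234 236 [ 0.671 -0.171  0.15 ]
side {'fovy': 43.98959307728645, 'cx': 259.9205740593953, 'cy': 198.84889764475835, 'eye': array([0.15702628, 0.88516829, 1.27499736]), 'orientation': array([ 0.07772721, -0.22331133,  0.90945108, -0.34203695])}
incubator 0.56 263 196 [0.589 0.001 0.159]
selector 0.5 302 183 [ 0.523 -0.163  0.097]
lid_grip 0.57 244 178 [ 0.686 -0.052  0.144]
spray_bottle 0.66 354 130 [ 0.447 -0.443  0.15 ]
dish 0.57 179 336 [0.616 0.462 0.013]
hive_tool 0.68 305 143 [ 0.629 -0.445  0.008]
honey_jar 0.88 216 350 [0.478 0.48  0.103]
vial 0.69 274 250 [0.502 0.09  0.037]
{'clock': 1.1, 'joint_pos': array([-1.39584610e-01,  3.13225932e-01,  4.61154450e-02,  1.30361128e+00,
        4.51864942e-05,  1.43118255e+00]), 'qvel': array([ 0.00071907, -0.0005686 ,  0.00020092, -0.00064457, -0.00017081,
       -0.00092755]), 'tau': array([-7.12651126e-05, -4.80481625e+01,  2.98816502e+01,  3.64479474e-04,
       -9.37190225e-05,  3.09680175e-07]), 'tcp_pos': array([5.75045236e-01, 6.56342649e-06, 2.31314743e-01]), 'orientation': array([1.61763335e-05, 7.07096466e-01, 7.07117094e-01, 4.04808191e-05]), 'wrist_force': array([-1.38851147,  0.42919875,  0.45903713]), 'ft_torque': array([-0.01140792, -0.00827037,  0.00779164]), 'grip_force': 0.0, 'finger_gap': 0.0852984183601911}
```

View pics/scene0.png

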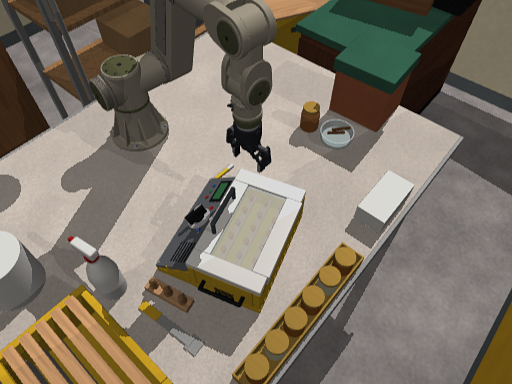

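View pics/side0.png

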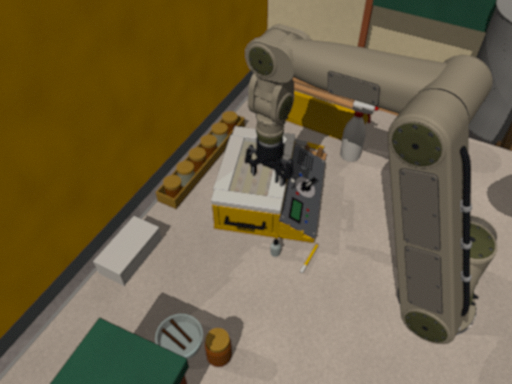

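The scene view shows the incubator rotated slightly, with the selector at about (197,214), the lid handle at (222,208), the cell bar at (170,293) and the hive tool at (173,330). The side view adds the vial (276,247) and pen (310,257) on the incubator's left. Next I fit the incubator's pose from depth.

```bash
cat > fit.py <<'E'
from h import *
from scipy.optimize import least_squares
Ps=np.load("scene0.npy").reshape(-1,3); Pd=np.load("side0.npy").reshape(-1,3)
for nm,P in [("scene",Ps),("side",Pd)]:
    P=P[np.isfinite(P).all(1)]
    m=(abs(P[:,2]-.157)<.005)&(P[:,0]>.4)&(P[:,0]<.95)&(P[:,1]>-.42)&(P[:,1]<.15)
    Q=P[m]; r=cv2.minAreaRect(Q[:,:2].astype(np.float32)); print(nm,m.sum(),r,np.median(Q[:,2]))
    # panel: ransac-ish plane fit with known tilt
    best=None
    for yaw in np.radians(np.arange(-40,41,1)):
        n=np.array([-.5*np.cos(yaw),-.5*np.sin(yaw),np.sqrt(.75)])
        k=(P[:,2]>.05)&(P[:,2]<.112)&(P[:,0]>.35)&(P[:,0]<.8)&(P[:,1]>-.42)&(P[:,1]<.1)
        h=P[k]@n; hist,e=np.histogram(h,bins=np.arange(-1,1,.003)); i=hist.argmax()
        if best is None or hist[i]>best[0]: best=(hist[i],np.degrees(yaw),e[i]+.0015,yaw,n,P[k][abs(h-e[i]-.0015)<.003])
    print(best[:3]); yaw,n,Q=best[3:]
    c,s=np.cos(yaw),np.sin(yaw)
    lat=Q@np.array([-s,c,0]); print("lateral",np.percentile(lat,[.5,2,98,99.5]), "along", np.percentile(Q@np.array([c,s,0]),[1,50,99]))
    # lid edges at this yaw
    L=P[m]; print("lid lat",np.percentile(L@np.array([-s,c,0]),[.5,99.5]),"lid fwd",np.percentile(L@np.array([c,s,0]),[.5,99.5]))
E
python3 fit.py
```

```text
scene 4726 ((0.681882381439209, -0.11648029088973999), (0.22511611878871918, 0.36193010210990906), 17.41558074951172) 0.15562204612571567
(np.int64(1077), np.float64(17.0), np.float64(-0.15549999999999925))
lateral [-0.54215016 -0.49103022 -0.14249602 -0.13503668] along [0.39614911 0.44394356 0.49021684]
lid lat [-0.49023106 -0.13281651] lid fwd [0.50677987 0.72956986]
side 2417 ((0.6803925037384033, -0.11290892958641052), (0.22497713565826416, 0.36888328194618225), 17.299318313598633) 0.15638067690243673
(np.int64(911), np.float64(17.0), np.float64(-0.15249999999999925))
lateral [-0.5274425  -0.48000451 -0.13136429 -0.12843844] along [0.39264274 0.44876968 0.50011414]
lid lat [-0.48519684 -0.12598239] lid fwd [0.50609767 0.72870451]
```

```bash
cat > plan.py <<'E'
from h import *
YAW=np.radians(17.35); O=np.array([.6338,-.1300,0])
try: YAW,O=(lambda d:(d[0],np.array([d[1],d[2],0])))(np.load("pose.npy"))
except FileNotFoundError: pass
Ri=R.from_euler('z',YAW).as_matrix()
W=lambda p: O+Ri@(np.array(p)/1000)
u=np.array([np.sqrt(.75),0,.5]); l=np.array([0,1.,0]); n=np.array([-.5,0,np.sqrt(.75)])
FOOT=np.array([-121,0,79.])
def selR(th):   # tool x = minus lever direction, z into the panel
    a=np.pi/3-th; x=-(np.cos(a)*u+np.sin(a)*l); z=-n
    return Ri@np.stack([x,np.cross(z,x),z],1)
def rows(p1,R1,N,g,p0=None,R0=None,turn=None):
    s=get_state()
    p=np.array(s["tcp_pos"]) if p0 is None else p0; Rc=q2R(s["orientation"]) if R0 is None else R0
    tot=R.from_matrix(Rc.T@R1).as_rotvec() if turn is None else np.array(turn)
    Rs=Rc; out=[]
    for i in range(N):
        pt=p+(p1-p)/(N-i)
        d=(Rc.T@(pt-p)*1000).round(0 if N>1 else 1)
        w=(R.from_matrix(Rc.T@Rs@R.from_rotvec(tot*(i+1)/N).as_matrix()).as_rotvec()).round(3)
        out+= [g,*d,*w]; p=p+Rc@d/1000; Rc=Rc@R.from_rotvec(w).as_matrix()
    for i in range(N): print(", ".join(f"{v:g}" for v in out[7*i:7*i+7]),end=",\n")
    print("end err mm",((p-p1)*1000).round(1)); return p,Rc
E
python3 - <<'E'
from plan import *
print(camera_info("wrist")["tool_from_camera"])
s=get_state(); R0=q2R(s["orientation"]); R1=selR(0); 
print(R.from_matrix(R0.T@R1).as_rotvec())
pt=W(FOOT+110*n); print(pt)
# yaw-only part
x=R1[:,0]; 
import math
ang=np.radians(-165)
Rm=R0@R.from_rotvec([0,0,ang]).as_matrix()
print("rest",R.from_matrix(Rm.T@R1).as_rotvec())
p,Rc=rows(np.array([.45,-.12,.27]),Rm,16,1,turn=[0,0,ang])
rows(pt,R1,4,1,p0=p,R0=Rc)
E
```

```text
[[-3.84146592e-04 -9.51776599e-01 -3.06791717e-01  7.86029275e-02]
 [ 9.99999683e-01 -5.79701735e-04  5.46299222e-04  1.91801412e-04]
 [-6.97802506e-04 -3.06791409e-01  9.51776520e-01 -1.41746832e-01]
 [ 0.00000000e+00  0.00000000e+00  0.00000000e+00  1.00000000e+00]]
[-0.30600373 -0.69798246 -2.82742153]
[ 0.46580784 -0.1824846   0.17426279]
rest [ 0.44795102 -0.2710026  -0.04004797]
1, -8, -8, -2, -0, -0, -0.18,
1, -6, -9, -2, 0, 0, -0.18,
1, -4, -10, -2, -0, 0, -0.18,
1, -2, -11, -3, -0, 0, -0.18,
1, -1, -11, -2, -0, 0, -0.18,
1, 1, -11, -3, -0, 0, -0.18,
1, 3, -10, -2, -0, 0, -0.18,
1, 5, -9, -3, -0, -0, -0.18,
1, 7, -8, -2, 0, 0, -0.18,
1, 8, -7, -3, 0, 0, -0.18,
1, 9, -6, -2, -0, 0, -0.18,
1, 10, -4, -3, -0, 0, -0.18,
1, 11, -2, -2, -0, 0, -0.18,
1, 11, 0, -3, -0, 0, -0.18,
1, 10, 3, -2, -0, 0, -0.18,
1, 10, 4, -3, -0, 0, -0.18,
end err mm [0.1 0.3 0.3]
1, 14, -8, 24, 0.112, -0.068, -0.01,
1, 16, -5, 24, 0.112, -0.067, -0.01,
1, 17, -2, 23, 0.112, -0.068, -0.01,
1, 19, 0, 22, 0.112, -0.068, -0.01,
end err mm [ 0.5  0.4 -0.3]
```

{"method": "arm_command", "body": {
  "moves": [1,-8,-8,-2,0,0,-0.18,1,-6,-9,-2,0,0,-0.18,1,-4,-10,-2,0,0,-0.18,1,-2,-11,-3,0,0,-0.18,1,-1,-11,-2,0,0,-0.18,1,1,-11,-3,0,0,-0.18,1,3,-10,-2,0,0,-0.18,1,5,-9,-3,0,0,-0.18]
}}

```text
clock: 2.1
tcp_pos: [0.5125, -0.0609, 0.2504]
orientation: [0.0, 0.062, 0.998, -0.0]
wrist_force: [-0.9, 0.2, 0.6]
finger_gap: 0.0854
grip_force: 0.0
```

{"method": "arm_command", "body": {
  "moves": [1,7,-8,-2,0,0,-0.18,1,8,-7,-3,0,0,-0.18,1,9,-6,-2,0,0,-0.18,1,10,-4,-3,0,0,-0.18,1,11,-2,-2,0,0,-0.18,1,11,0,-3,0,0,-0.18,1,10,3,-2,0,0,-0.18,1,10,4,-3,0,0,-0.18]
}}

```text
clock: 3.1
tcp_pos: [0.4497, -0.1198, 0.2704]
orientation: [0.0, -0.611, 0.791, -0.0]
wrist_force: [-0.1, 0.3, 0.7]
finger_gap: 0.0855
grip_force: 0.0
```

{"method": "arm_command", "body": {
  "moves": [1,14,-8,24,0.112,-0.068,-0.01,1,16,-5,24,0.112,-0.068,-0.01,1,17,-2,23,0.112,-0.068,-0.01,1,19,0,22,0.112,-0.068,-0.01,1,0,0,0,0,0,0,1,0,0,0,0,0,0]
}}

```text
clock: 3.85
tcp_pos: [0.4667, -0.1826, 0.175]
orientation: [0.241, -0.604, 0.754, -0.094]
wrist_force: [0.3, -0.4, -0.5]
finger_gap: 0.0853
grip_force: 0.0
```

```bash
cat > look.py <<'E'
import sys
from plan import *
C=cam("wrist"); cv2.imwrite("pics/w1.png",C[0]); P=cloud(C)
hsv=cv2.cvtColor(C[0],cv2.COLOR_BGR2HSV)
B=np.stack([u,l,n],1)
L=(((P-O)@Ri*1000)-FOOT)@B   # panel coordinates: upslope,left,out (mm)
H,S,V=[hsv[...,i].astype(int) for i in range(3)]
near=(abs(L[...,2])<12)&(np.hypot(L[...,0],L[...,1])<75)
for nm,m in [("red",near&((H<10)|(H>170))&(S>120)&(V>60)),("blue",near&(H>95)&(H<130)&(S>100)&(V>60)),("white",near&(S<60)&(V>150))]:
    k,lab,st,ce=cv2.connectedComponentsWithStats(m.astype(np.uint8))
    for i in range(1,k):
        if st[i,4]>40: print(nm,st[i,4],ce[i].round(),np.nanmean(L[lab==i],0).round(1))
pan=(abs(L[...,2])<12)&(abs(L[...,0])<68)&(abs(L[...,1])<160)&(np.hypot(L[...,0],L[...,1])>60)
Q=L[pan]; A=np.c_[Q[:,:2],np.ones(len(Q))]; cf=np.linalg.lstsq(A,Q[:,2],rcond=None)[0]; print("panel plane",cf,len(Q))
lev=(L[...,2]>30)&(L[...,2]<44)&(np.hypot(L[...,0],L[...,1])<50)
Q=L[lev]; print("lever",lev.sum(),Q.mean(0).round(1)); r=cv2.minAreaRect(Q[:,:2].astype(np.float32)); print(r,np.median(Q[:,2]))
ev=np.linalg.svd(Q[:,:2]-Q[:,:2].mean(0),full_matrices=False)[2][0]; print("lever dir deg left of up",np.degrees(np.arctan2(ev[1],ev[0])))
E
python3 look.py
```

```text
red 48 [263. 239.] [23.4 45.2  2.8]
blue 162 [215. 159.] [ 21.8 -43.8   2.6]
white 1651 [237. 185.] [ 16.4 -13.5   4.1]
white 1472 [291. 187.] [-24.5  12.    4.1]
white 151 [217. 212.] [47.  -0.4  2.6]
panel plane [0.0031186  0.00295746 1.60568777] 35979
lever 1553 [-4.8 -2.5 37.8]
((-4.066628456115723, -0.5617713928222656), (65.44642639160156, 15.81141185760498), 59.736351013183594) 37.966845222711335
lever dir deg left of up 60.109628218091444
```

View pics/w1.png

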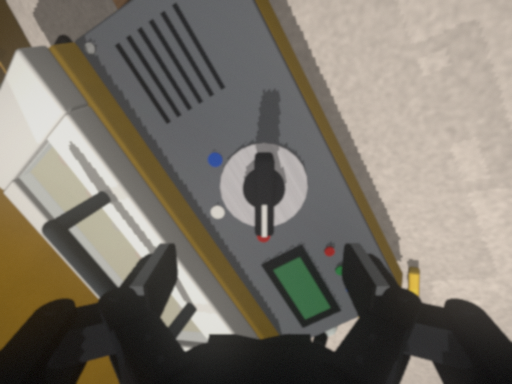

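The wrist view shows the lever at (263,195) pointing at red (263,239), with white at (217,212) and blue at (215,159). The marks put the incubator about 3 mm nearer the robot than my fit, so I correct for that and descend onto the lever.

```bash
python3 - <<'E'
from plan import *
O2=O+Ri@np.array([-.0033,-.0005,0]); np.save("pose.npy",[YAW,O2[0],O2[1]])
E
python3 - <<'E'
from plan import *
print(O, get_state()["joint_pos"].round(2))
rows(W(FOOT+13*n),selR(0),6,0)
E
```

```text
[ 0.63079925 -0.13146134  0.        ] [-0.82 -0.04 -0.62  0.74  0.47 -2.11]
0, 0, 1, 16, -0, -0, 0,
0, 0, 1, 16, -0, -0, 0.001,
0, 1, 1, 16, -0.001, -0, -0,
0, 0, 0, 16, 0, -0, 0,
0, 1, 1, 16, 0, -0, 0,
0, 0, 0, 16, -0, -0, 0.001,
end err mm [0.4 0.2 0.1]
```

{"method": "arm_command", "body": {
  "moves": [0,0,1,16,0,0,0,0,0,1,16,0,0,0,0,1,1,16,0,0,0,0,0,0,16,0,0,0,0,1,1,16,0,0,0,0,0,0,16,0,0,0,0,0,0,0,0,0,0],
  "newtons": 50
}}

```text
clock: 4.78
tcp_pos: [0.5097, -0.1678, 0.0891]
orientation: [0.241, -0.605, 0.753, -0.094]
wrist_force: [-0.1, 0.1, 0.4]
finger_gap: 0.0429
grip_force: 0.0
```

{"method": "arm_command", "body": {
  "moves": [-1,0,0,0,0,0,0,-1,0,0,0,0,0,0,-1,0,0,0,0,0,0,-1,0,0,0,0,0,0,-1,0,0,0,0,0,0,-1,0,0,0,0,0,0]
}}

```text
clock: 5.52
tcp_pos: [0.509, -0.1688, 0.0899]
orientation: [0.242, -0.604, 0.754, -0.095]
wrist_force: [-2.7, 1.7, 4.9]
finger_gap: 0.0148
grip_force: 49.5
```

{"method": "arm_command", "body": {
  "moves": [-1,0,0,0,0,0,0.16,-1,0,0,0,0,0,0.16,-1,0,0,0,0,0,0.16,-1,0,0,0,0,0,0.16,-1,0,0,0,0,0,0.16,-1,0,0,0,0,0,0.16,-1,0,0,0,0,0,0]
}}

```text
clock: 6.4
tcp_pos: [0.5093, -0.1692, 0.09]
orientation: [0.259, -0.187, 0.947, 0.028]
wrist_force: [-0.2, 0.7, 6.1]
finger_gap: 0.0148
grip_force: 49.4
```

```bash
python3 - <<'E'
from plan import *
s=get_state(); print(s["joint_pos"].round(2),s["wrist_force"].round(1),s["ft_torque"].round(2))
Rt=q2R(s["orientation"]); print("turned",R.from_matrix(selR(0).T@Rt).as_rotvec().round(3)); print("tcp in panel",((Ri.T@(s["tcp_pos"]-O)*1000-FOOT)@np.stack([u,l,n],1)).round(1))
E
```

```text
[-0.72  0.11 -0.72  0.45  0.44 -1.04] [-0.2  0.7  6.1] [ 0.32  0.   -0.13]
turned [ 0.002 -0.002  0.959]
tcp in panel [ 0.1  0.2 12.6]
```

{"method": "arm_command", "body": {
  "moves": [-1,0,0,0,0,0,0.16,-1,0,0,0,0,0,0.16,-1,0,0,0,0,0,0.16,-1,0,0,0,0,0,0.16,-1,0,0,0,0,0,0.16,-1,0,0,0,0,0,0.16,-1,0,0,0,0,0,0.16,-1,0,0,0,0,0,0.04]
}}

```text
clock: 7.4
tcp_pos: [0.5092, -0.1698, 0.0899]
orientation: [0.201, 0.363, 0.895, 0.164]
wrist_force: [-0.6, -0.3, 3.4]
finger_gap: 0.015
grip_force: 49.3
```

```bash
python3 - <<'E'
from plan import *
s=get_state(); print(s["joint_pos"].round(2),s["wrist_force"].round(1),s["ft_torque"].round(2))
Rt=q2R(s["orientation"]); print("turned",R.from_matrix(selR(0).T@Rt).as_rotvec().round(3)); print("tcp in panel",((Ri.T@(s["tcp_pos"]-O)*1000-FOOT)@np.stack([u,l,n],1)).round(1))
E
```

```text
[-0.72  0.11 -0.72  0.45  0.44  0.12] [-0.6 -0.3  3.4] [-0.23  0.23  0.08]
turned [ 2.00e-03 -2.00e-03  2.12e+00]
tcp in panel [-0.2 -0.4 12.7]
```

{"method": "arm_command", "body": {
  "moves": [-1,0,0,0,0,0,0.04,-1,0,0,0,0,0,0,0.3,0,0,0,0,0,0,0.3,0,0,0,0,0,0,0.3,0,0,0,0,0,0,0.3,0,0,-30,0,0,0,0.3,0,0,-40,0,0,0,0.3,0,0,-40,0,0,0]
}}

```text
clock: 8.4
tcp_pos: [0.4551, -0.1848, 0.1845]
orientation: [0.196, 0.38, 0.888, 0.169]
wrist_force: [0.4, -0.8, -0.2]
finger_gap: 0.0556
grip_force: 0.0
```

```bash
sed -i 's/w1.png/w2.png/' look.py; python3 look.py; python3 - <<'E'
from plan import *
im=np.hstack([cv2.imread("pics/w2.png"),]); cv2.imwrite("pics/w2.png",im)
s=get_state(); print(s["joint_pos"].round(2))
C=cam("scene"); cv2.imwrite("pics/s2.png",cv2.resize(C[0][150:330,130:320],None,fx=3,fy=3)); 
r=recognise("scene","lid_grip"); print(r[:2]); P=cloud(C); u0,v0=map(int,r[0]["point"]); print(P[v0-2:v0+3,u0].round(3))
hp=(P-O)@Ri*1000; k=(hp[...,2]>190)&(hp[...,2]<215)&(abs(hp[...,0]+30)<30)&(abs(hp[...,1])<85); print("handle scene",k.sum(),np.median(hp[k],0).round(1),hp[k].min(0).round(),hp[k].max(0).round())
E
```

```text
red 135 [305. 158.] [25.2 43.1  1. ]
blue 55 [263. 237.] [ 26.6 -47.2   0.5]
white 1959 [277. 178.] [11.3 14.4  2.5]
white 149 [306. 209.] [50.7 -0.9  0.7]
panel plane [ 0.00678496  0.00335879 -0.12042177] 31675
lever 1373 [-1.6  2.1 36.2]
((-0.6999750137329102, 0.4230003356933594), (16.03244400024414, 65.57890319824219), 30.506837844848633) 36.31081719281926
lever dir deg left of up -59.52715738945087
[-0.85 -0.06 -0.61  0.79  0.47  0.02]
[{'point': [247.9, 231.1], 'confidence': 0.75}, {'point': [223.0, 171.5], 'confidence': 0.64}]
[[ 0.683 -0.13   0.149]
 [ 0.684 -0.131  0.147]
 [ 0.686 -0.133  0.146]
 [ 0.689 -0.137  0.148]
 [ 0.691 -0.139  0.146]]
handle scene 224 [-27.6  -7.5 205.8] [-37. -71. 191.] [-22.  69. 211.]
```

View pics/w2.png

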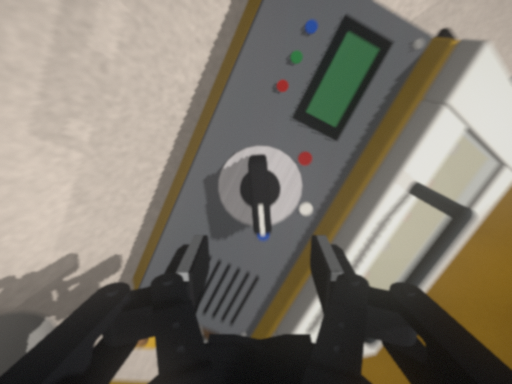

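The second wrist view shows the lever at (262,195) pointing at the blue mark (263,237), and measured at 59.5° right of up-slope, so the selector is at about 2.09 rad. Next is the approach to the lid handle.

```bash
cat > lid.py <<'E'
from plan import *
def Rl(phi):
    phi=np.radians(phi); z=np.array([np.sin(phi),0,-np.cos(phi)]); x=l
    return Ri@np.stack([x,np.cross(z,x),z],1)
def tcp(al,phi,back=0):
    a=np.radians(al)+np.arctan2(67,185); r=np.hypot(185,67)
    bar=np.array([155-r*np.cos(a),0,135+r*np.sin(a)]); z=Ri.T@Rl(phi)[:,2]
    return W(bar+z*(19-back))
E
python3 - <<'E'
from lid import *
p,Rc=rows(W([-150,0,290]),Rl(25),4,.4)
p,Rc=rows(tcp(0,25,60),Rl(25),4,.4,p0=p,R0=Rc)
p,Rc=rows(tcp(0,25),Rl(25),4,.4,p0=p,R0=Rc)
E
```

```text
0.4, -9, 18, -18, 0.022, 0.006, 0.115,
0.4, -7, 19, -19, 0.022, 0.006, 0.114,
0.4, -4, 19, -19, 0.021, 0.006, 0.115,
0.4, -2, 18, -20, 0.022, 0.005, 0.114,
end err mm [-0.2  0.1 -0.4]
0.4, -0, 18, 22, 0, 0, 0,
0.4, -0, 18, 22, 0, 0, 0,
0.4, -0, 18, 23, 0, 0, 0,
0.4, -0, 18, 22, 0, 0, 0,
end err mm [-0.   0.1  0.2]
0.4, -0, -0, 15, 0, 0, 0,
0.4, -0, -0, 15, 0, 0, 0,
0.4, -0, -0, 15, 0, 0, 0,
0.4, -0, -0, 15, 0, 0, 0,
end err mm [-0.   0.1  0.2]
```

{"method": "arm_command", "body": {
  "moves": [0.4,-9,18,-18,0.022,0.006,0.115,0.4,-7,19,-19,0.022,0.006,0.115,0.4,-4,19,-19,0.022,0.006,0.115,0.4,-2,18,-20,0.022,0.006,0.115,0.4,0,18,22,0,0,0,0.4,0,18,22,0,0,0,0.4,0,18,23,0,0,0,0.4,0,18,22,0,0,0]
}}

```text
clock: 9.55
tcp_pos: [0.5857, -0.1431, 0.2347]
orientation: [0.124, 0.579, 0.787, 0.175]
wrist_force: [-0.5, -0.7, -0.2]
finger_gap: 0.06
grip_force: 0.0
```

{"method": "arm_command", "body": {
  "moves": [0.4,0,0,0,0,0,0]
}}

```text
clock: 9.68
tcp_pos: [0.5852, -0.1426, 0.234]
orientation: [0.123, 0.579, 0.787, 0.175]
wrist_force: [-0.4, 0.4, 0.1]
finger_gap: 0.0599
grip_force: 0.0
```

```bash
python3 - <<'E'
from lid import *
C=cam("wrist"); cv2.imwrite("pics/w3.png",C[0]); P=cloud(C); hp=(P-O)@Ri*1000
k=(hp[...,2]>188)&(hp[...,2]<216)&(abs(hp[...,0]+30)<18)&(abs(hp[...,1])<70)&(C[0].max(-1)<110)
print(k.sum(),np.median(hp[k],0).round(1),np.percentile(hp[k],[2,98],axis=0).round(1))
rows(tcp(0,25),Rl(25),4,.4); print(get_state()["joint_pos"].round(2))
E
```

```text
3867 [-33.4  12.8 207.1] [[-37.3 -63.8 192.9]
 [-26.1  68.3 209. ]]
0.4, -1, 1, 14, -0.001, -0.002, -0,
0.4, -1, 0, 14, -0.002, -0.002, -0.001,
0.4, -0, 1, 14, -0.001, -0.002, -0,
0.4, -1, 0, 14, -0.001, -0.001, -0.001,
end err mm [-0.1 -0.1  0.1]
[-0.53  0.1  -0.29  0.88  0.32  0.78]
```

View pics/w3.png

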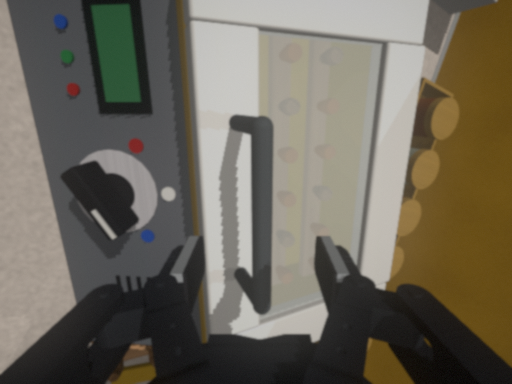

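The handle bar (column 262, rows 120–310) lies between the open fingers, parallel to the pads, and its axis measures at x = -30 mm as expected. The selector pointer is still toward blue (148,237). I descend and close.

{"method": "arm_command", "body": {
  "moves": [0.4,-1,0,14,0,0,0,0.4,-1,1,14,0,0,0,0.4,0,0,14,0,0,0,0.4,-1,1,14,0,0,0,0.4,0,0,0,0,0,0,-1,0,0,0,0,0,0,-1,0,0,0,0,0,0,-1,0,0,0,0,0,0],
  "newtons": 40
}}

```text
clock: 10.72
tcp_pos: [0.6088, -0.14, 0.187]
orientation: [0.125, 0.58, 0.786, 0.173]
wrist_force: [-6.7, -3.0, 1.3]
finger_gap: 0.0124
grip_force: 39.1
```

{"method": "arm_command", "body": {
  "moves": [-1,0,0,0,0,0,0,-1,0,0,0,0,0,0]
}}

```text
clock: 10.98
tcp_pos: [0.6089, -0.14, 0.187]
orientation: [0.125, 0.58, 0.786, 0.173]
wrist_force: [-5.7, -1.6, 1.9]
finger_gap: 0.0124
grip_force: 39.0
```

```bash
python3 - <<'E'
from lid import *
s=get_state(); p=np.array(s["tcp_pos"]); Rc=q2R(s["orientation"]); print((p-tcp(0,25))*1000)
N=16
for i in range(1,N+1):
    al=46*i/N; phi=25-20*i/N
    p,Rc=rows(tcp(al,phi),Rl(phi),1,-1,p0=p,R0=Rc)
E
```

```text
[-0.96375681 -2.00402846  2.26469385]
-1, 1.7, 7.1, -4.2, 0.017, -0.003, -0.004,
end err mm [-0.  0.  0.]
-1, -0, 6.9, -6.6, 0.021, -0, 0,
end err mm [-0.1  0.   0. ]
-1, -0, 7.1, -6.4, 0.022, -0, 0.001,
end err mm [-0.1  0.   0. ]
-1, -0, 7.3, -6.2, 0.022, -0, -0,
end err mm [-0.  0.  0.]
-1, -0, 7.5, -5.9, 0.022, -0, -0,
end err mm [ 0.  0. -0.]
-1, -0, 7.6, -5.8, 0.022, -0, -0,
end err mm [-0.  0.  0.]
-1, -0, 7.8, -5.5, 0.022, -0, -0,
end err mm [0. 0. 0.]
-1, -0, 7.9, -5.3, 0.021, -0, -0,
end err mm [-0.  0.  0.]
-1, -0, 8.1, -5, 0.022, -0, -0,
end err mm [0. 0. 0.]
-1, -0, 8.2, -4.8, 0.022, -0, -0,
end err mm [-0.  0.  0.]
-1, -0, 8.4, -4.5, 0.022, -0, -0,
end err mm [ 0.1  0.  -0. ]
-1, 0, 8.4, -4.3, 0.022, -0, -0,
end err mm [-0. -0. -0.]
-1, 0, 8.6, -4.1, 0.021, -0, -0,
end err mm [-0. -0.  0.]
-1, 0, 8.7, -3.8, 0.022, -0, -0,
end err mm [-0. -0.  0.]
-1, 0, 8.8, -3.5, 0.022, -0, -0,
end err mm [-0. -0. -0.]
-1, 0, 8.9, -3.3, 0.022, -0, -0,
end err mm [-0. -0.  0.]
```

{"method": "arm_command", "body": {
  "moves": [-1,0,7,-6.5,0.022,0,0,-1,0,7,-6.5,0.022,0,0,-1,0,7,-6.5,0.022,0,0,-1,0,7.5,-6,0.022,0,0,-1,0,7.5,-6,0.022,0,0,-1,0,7.5,-6,0.022,0,0,-1,0,8,-5.5,0.022,0,0,-1,0,8,-5.5,0.022,0,0]
}}

```text
clock: 11.98
tcp_pos: [0.6419, -0.1296, 0.2506]
orientation: [0.07, 0.59, 0.798, 0.1]
wrist_force: [-13.6, -6.0, -2.0]
finger_gap: 0.0124
grip_force: 39.7
```

```bash
python3 - <<'E'
from lid import *
s=get_state(); p=np.array(s["tcp_pos"]); Rc=q2R(s["orientation"]); print(((p-tcp(23,15))@Ri*1000).round(1),s["wrist_force"].round(1),s["ft_torque"].round(2),s["joint_pos"].round(2),s["finger_gap"])
E
```

```text
[-4.7 -1.6 -0. ] [-13.6  -6.   -2. ] [-1.34  3.18  0.  ] [-0.4   0.3   0.04  1.13  0.16  0.89] 0.012434394827224577
```

{"method": "arm_command", "body": {
  "moves": [-1,0,8,-5,0.022,0,0,-1,0,8,-5,0.022,0,0,-1,0,8.5,-4.5,0.022,0,0,-1,0,8.5,-4.5,0.022,0,0,-1,0,8.5,-4,0.022,0,0,-1,0,8.5,-4,0.022,0,0,-1,0,9,-3.5,0.022,0,0,-1,0,9,-3.5,0.022,0,0]
}}

```text
clock: 12.98
tcp_pos: [0.701, -0.1113, 0.2998]
orientation: [0.02, 0.593, 0.804, 0.031]
wrist_force: [-13.6, -2.9, 5.4]
finger_gap: 0.0124
grip_force: 38.9
```

{"method": "arm_command", "body": {
  "moves": [-1,0,0,0,0,0,0,-1,0,0,0,0,0,0]
}}

```text
clock: 13.22
tcp_pos: [0.7024, -0.1109, 0.3001]
orientation: [0.021, 0.592, 0.805, 0.033]
wrist_force: [-10.9, -1.5, 5.8]
finger_gap: 0.0126
grip_force: 40.0
```

```bash
cat > la.py <<'E'
from lid import *
s=get_state(); p=np.array(s["tcp_pos"]); Rc=q2R(s["orientation"]); b=(p-.019*Rc[:,2]-O)@Ri*1000
print("bar",b.round(1),"lid deg from grip",np.degrees(np.arctan2(b[2]-135,155-b[0]))-19.9,s["wrist_force"].round(1))
C=cam("side"); P=cloud(C); hp=(P-O)@Ri*1000
k=(C[0].min(-1)>120)&(hp[...,0]>-70)&(hp[...,0]<175)&(abs(hp[...,1])<178)&(hp[...,2]>165)&(hp[...,2]<360)&(np.ptp(C[0].astype(int),axis=-1)<40)
Q=hp[k]; c=np.polyfit(Q[:,0],Q[:,2],1); print(k.sum(),"plane deg",np.degrees(np.arctan(-c[0])), "ang from hinge", np.percentile(np.degrees(np.arctan2(Q[:,2]-135,155-Q[:,0])),[10,50,90]).round(1))
cv2.imwrite("pics/sd.png",C[0])
E
python3 la.py
```

```text
bar [ 73.   -1.8 319. ] lid deg from grip 46.09262954703433 [-10.9  -1.5   5.8]
1430 plane deg 44.781424572564305 ang from hinge [49.1 54.  78.9]
```

{"method": "arm_command", "body": {
  "moves": [-0.35,0,0,0,0,0,0,-0.35,0,0,0,0,0,0,-0.35,0,0,0,0,0,0,-0.35,0,0,0,0,0,0]
}}

```text
clock: 13.78
tcp_pos: [0.7053, -0.1102, 0.2984]
orientation: [0.022, 0.592, 0.805, 0.034]
wrist_force: [-0.2, -0.2, -0.4]
finger_gap: 0.0275
grip_force: 0.0
```

```bash
python3 la.py
```

```text
bar [ 75.9  -2.  317.3] lid deg from grip 46.63640309632898 [-0.2 -0.2 -0.4]
1375 plane deg 44.765691589526284 ang from hinge [49.  54.4 79.3]
```

{"method": "arm_command", "body": {
  "moves": [-0.35,0,0,-10,0,0,0,-0.35,0,0,-15,0,0,0,-0.35,0,0,-20,0,0,0,-0.35,0,0,-25,0,0,0,-0.35,0,-20,-15,0,0,0,-0.35,0,-40,0,0,0,0,-0.35,0,-40,0,0,0,0,-0.35,0,-40,0,0,0,0]
}}

```text
clock: 14.82
tcp_pos: [0.5643, -0.1545, 0.3727]
orientation: [0.023, 0.592, 0.805, 0.034]
wrist_force: [-0.3, 0.1, -0.2]
finger_gap: 0.0273
grip_force: 0.0
```

{"method": "arm_command", "body": {
  "moves": [-0.35,0,-40,0,0,0,0,-0.35,0,-30,0,0,0,0,-0.35,0,0,0,0,0,0,-0.35,0,0,0,0,0,0]
}}

```text
clock: 15.32
tcp_pos: [0.4994, -0.1752, 0.367]
orientation: [0.023, 0.592, 0.805, 0.035]
wrist_force: [0.7, 0.4, 0.5]
finger_gap: 0.028
grip_force: 0.0
```

```bash
python3 la.py; python3 - <<'E'
from plan import *
C=cam("scene"); cv2.imwrite("pics/s4.png",C[0])
P=cloud(C); L=(((P-O)@Ri*1000)-FOOT)@np.stack([u,l,n],1)
k=(L[...,2]>30)&(L[...,2]<44)&(np.hypot(L[...,0],L[...,1])<42)
if k.sum()>10: print(k.sum(),cv2.minAreaRect(L[k][:,:2].astype(np.float32)))
E
```

```text
bar [-140.    -2.6  385.9] lid deg from grip 20.47585624867284 [0.7 0.4 0.5]
1886 plane deg 44.69574906705821 ang from hinge [48.9 52.8 75.9]
73 ((1.2717256546020508, -1.2595024108886719), (16.766019821166992, 69.1407699584961), 31.94120979309082)
```

View pics/s4.png

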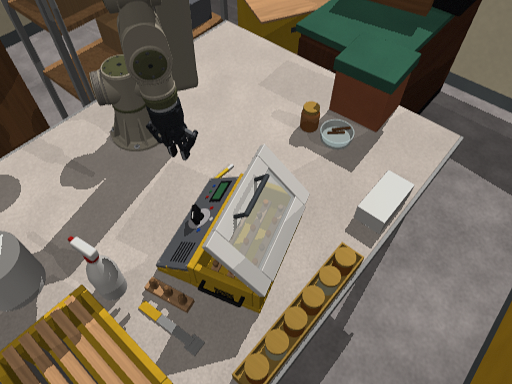

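View pics/sd.png

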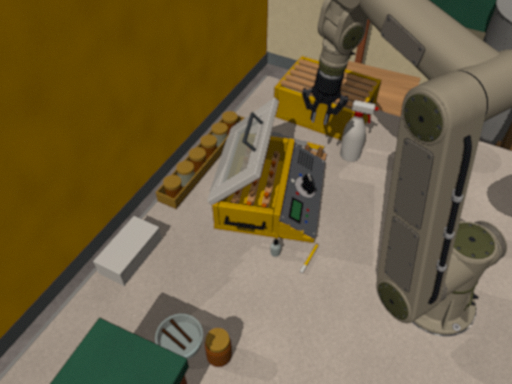

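The scene view shows the lid (255,215) standing open, measured at 44.7°. The selector (197,214) is on blue, at 58° right of up-slope. The side view shows the arm clear, and the vial (276,247), pen (310,257), bottle (354,135) and the other bystanders where they started. I hand in.

```bash
python3 -c "
from workcell import hand_in; print(hand_in())"
```

```text
the job is handed in; nothing more can be done
None
```

The job is handed in, with no verdict returned: the selector measured on the blue mark, the lid stood by itself at about 45°, the arm was clear, and nothing else looked moved in the final pictures.

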